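Open the slatted filter cover of the dust unit

ROBOT

A 6-joint arm with a two-finger parallel gripper is mounted at the origin on a cart in front of the work surface, level with it; the furniture and walls round the work are solid. World frame = base frame: x ahead of the robot, y to its left, z up, the work surface at z = 0. Lengths are in mm, angles in rad, forces in N, time in s.
With the tool pointing down it reaches from about 300 to 775 mm from the base axis. Payload 14.6 kg.
Tool frame: the origin (TCP) lies at the centre of the arm's flange, where the gripper is bolted on; the fingertips stand 199 mm ahead of it and the grasp point (between the pads) lies 180 mm ahead of it; z points along the fingers, y is the line along which they close (so a half turn about z gives the same grasp; the last joint's range is limited). The gripper opens to 94 mm and grips with 3 to 60 N. Pads are 16 mm wide; open, the fingers measure 119 mm over their backs; the gripper's body (75 mm by 177 mm) begins 78 mm behind the grasp point.
Start: joints at [-1.17, 0.3, 1.521, -0, 1.321, -0.067], TCP at [248, -490.904, 404.646] pointing down, gripper open.
Joint ranges: [-3.03, 3.03], [-0.79, 2.21], [0.23, 2.52], [-1.04, 4.18], [0, 3.07], [-2.55, 2.55]. Speed limits (rad/s): [2.22, 2.22, 2.57, 3.14, 3.14, 3.14].

INTERFACE

Orientations are given as [roll, pitch, yaw] about the fixed x, y, z axes, in that order (R = Rz(yaw) Ry(pitch) Rx(roll)).
In Python, from cell import manip, optics, workorder gives the robot as it stands.
- The arm moves only by the tool step_arm, never from a script. Its argument "increments" is a list that holds one entry, the list of rows, each a list of 7 numbers: the turn, a rotation vector about the tool's x, y, z as a fraction of full scale, then the shift along the tool's x, y, z as a fraction of full scale, then the closure, from -1 (fully open) to 1 (shut). In form: [[[wx, wy, wz, tx, ty, tz, fingers], ...]]. A call has 1 to 5 rows; each row shifts and turns the commanded pose from where the row before left it, along the tool's axes as they then stand; what a row does not reach is not made up. Full scale, the value 1, is 40 mm for a shift and 45 degrees for a turn. A row lasts 1/10 s, in which the tool goes at most 50 mm and 8.59 degrees, less where a joint would pass 70% of its speed; a pose out of reach is approached as far as the arm can. A call with a number of a shift or a turn outside -1 to 1 is refused whole. A call with a gripper value outside its range is refused whole. The fingers move at their own pace and stop on an object; "newtons" is the grip in N (left out, the last holds). Time passes only in rows, so rows that do not move let the fingers close. It gives the time, the measured TCP pose, the force, the opening and the grip force at its end, in the units of the state.
- manip.read_state(): the state, without advancing time (a new reading comes with each control period).
- optics.camera(name): name is "scene" or "top"; returns a dict with "frame" (400x640x3 uint8, red, green, blue), "range_z" (400x640 float32, mm along the optical axis (not along the pixel's ray), 0 where there is no reading), "mtx" (3x3 intrinsics, pixels), "distortion" ([k1, k2, p1, p2, k3] as OpenCV has them; the pictures are not rectified), "cam_to_world" (4x4, takes a point from camera to world coordinates). Camera axes: x right, y down, z forward; pixel columns grow to the right and rows downward; lengths in mm; the calibration is good to about 2 mm. A picture is of the moment at which its call begins.
- workorder.sign_off(): hands the job in; it is judged then, once.
The state is a dict: "clock": time; "joints": joint angles; "qd": joint speeds; "effort": joint torques, N m; "eef_pos": TCP position; "eef_rot": TCP orientation; "wrist_force": force on the tool from outside, world axes, zero at the start; "moment": the same for the moment, N m; "finger_gap": finger opening in mm; "finger_force": force on a finger pad.
Only numpy, scipy, OpenCV 4.12 (cv2) and the standard library are available. Lean on these libraries where they do the work, as an engineer would, in place of code of your own. Each camera call takes 0.05 s, during which the arm holds its last target. There are 200 camera calls.

TASK

The filter of the little dust unit is due for a change: push the orange release tab of its white slatted cover inward so that the cover springs free, then swing the cover up on its hinge until it stands about upright by itself, and let go. Leave the door of the blue battery box shut.

Things in the scene. Friction and masses are not known exactly. Their poses are not given: they have to be found in the camera images.
- dust_unit: dust unit fixed to the table: light grey housing 150 (x) by 104 (y) by 42 mm high, white slatted cover flush in its top, black hose stub at the back. Origin: centre of its underside, on the table; z up, -x its front (tab side, toward the robot), +x its back. The cover's hinge axis runs along y at x = +63, z = 42 mm; the cover is 84 mm wide and reaches 114 mm forward of it.
- filter_tab_press (a point): orange release tab on the cover's front edge, an upright plate 22 mm wide (y), 24 mm tall: point on its outer face 14 mm above the cover, axes those of the cover. It gives 8 mm toward the hinge (+x) against a 1 to 4 N spring, freeing the cover after about 4 mm; a sprung pin then lifts the cover to about 0.27 rad as you let go. The housing's rim before it is level with the shut cover.
- filter_cover (a joint): hinge of the white slatted cover, rad: 0 shut, 0.27 sprung free, 1.57 upright, 1.75 stop; stiff (0.06 N m), stays where left. To lift it by: a white finger bar on its face, 12 mm round, 34 mm long, parallel to the hinge, on a 24 mm wide stem; its axis is 90 mm forward of the hinge, 22 mm above the cover's face, 27 mm behind the tab's outer face. Pinch it by its ends.
- battery_door (a joint): hinge of the plain grey door on the blue battery box, a bystander of the same size and make, also with an orange tab: 0 shut; leave it shut.

How it is judged:
By the outcome, as a careful person would: the job done as asked, in the order asked, and still so for the second after the job is handed in, with the robot touching nothing.
It also fails if it takes over 45 s, if anything falls off the work surface, if the arm or the gripper's body presses on something with over 40 N, if the wrist force passes 120 N, or if a joint passes its speed limit or range.

## Working session

There is one attempt and no reset: what is moved stays moved. The work goes in short steps, Python scripts to look and compute and a tool call to move; the robot and the scene stay as the last step left them, time stands still between calls to the robot, and variables do not carry over. Pictures are saved under pics/ and viewed, at most 10 in all, crops included, and the job is handed in when it is done.

Besides the shell and the picture viewer there is one more tool, called after "Emit:" by a JSON object that holds its "name" and its "arguments". step_arm: Moves the arm, as the interface text tells. Its arguments: {"type":"object","properties":{"increments":{"type":"array","items":{"type":"array","items":{"type":"array","items":{"type":"number"}}}},"newtons":{"type":"number"}},"required":["increments"]}

```bash
mkdir -p pics; ls; python3 - <<'E'
from cell import manip, optics
import cv2, numpy as np
print(manip.read_state())
for n in("scene","top"):
    c=optics.camera(n); cv2.imwrite(f"pics/{n}0.png",c["frame"][:,:,::-1]); np.savez(f"{n}0.npz",**{k:np.array(v) for k,v in c.items()}); print(n,c["mtx"],c["cam_to_world"])
E
```

```text
pics
{'clock': 0.0, 'joints': array([-1.16961223e+00,  3.00465896e-01,  1.52156303e+00, -7.06307092e-06,
        1.32070413e+00, -6.66264731e-02]), 'qd': array([-1.04595446e-03, -7.02241785e-05,  8.03733883e-04,  7.80079222e-04,
       -9.71472427e-04,  2.15424330e-03]), 'effort': array([-1.50591990e-03, -5.31821108e+01, -3.52735233e+01,  7.07901525e-02,
        2.45206797e-02, -3.68955239e-05]), 'eef_pos': array([ 247.98545953, -490.88719136,  404.0966922 ]), 'eef_rot': array([-3.14045432e+00, -6.90990459e-05,  4.67812279e-01]), 'wrist_force': array([-0.10751828,  0.05313707, -0.11916418]), 'moment': array([ 0.01518294, -0.0218986 , -0.02248835]), 'finger_force': 0.0, 'finger_gap': 93.81016913644298}
scene [[363.77893521   0.         317.9547068 ]
 [  0.         363.77893521 196.12187759]
 [  0.           0.           1.        ]] [[-8.64300940e-01 -2.77069798e-01  4.19781147e-01  1.70498627e+02]
 [-5.02954197e-01  4.68493923e-01 -7.26326731e-01  6.42982571e+02]
 [ 4.57828403e-03 -8.38895567e-01 -5.44273155e-01  5.23949883e+02]
 [ 0.00000000e+00  0.00000000e+00  0.00000000e+00  1.00000000e+00]]
top [[373.57551271   0.         323.78073372]
 [  0.         373.57551271 197.72101251]
 [  0.           0.           1.        ]] [[ 1.68191096e-02 -9.96614049e-01  8.04832542e-02  4.72159791e+02]
 [-9.99531184e-01 -1.88186918e-02 -2.41509626e-02  3.68369196e+01]
 [ 2.55837781e-02 -8.00393247e-02 -9.96463334e-01  9.13567089e+02]
 [ 0.00000000e+00  0.00000000e+00  0.00000000e+00  1.00000000e+00]]
```

View pics/scene0.png

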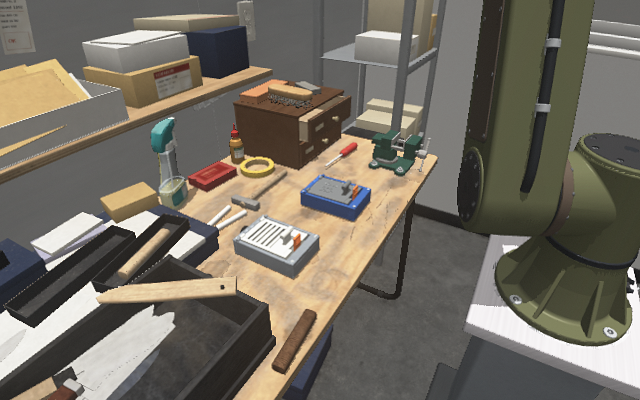

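View pics/top0.png

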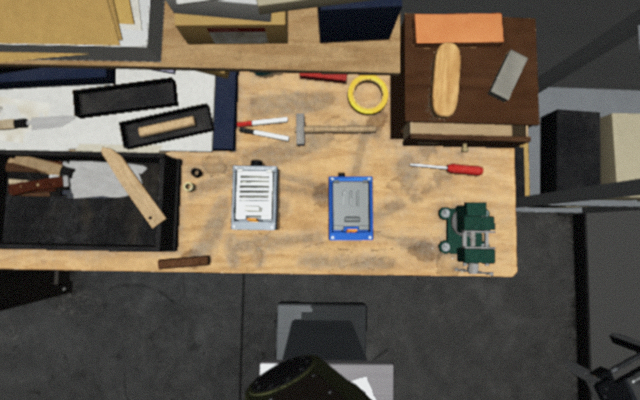

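The scene view shows the white-slatted unit near (277,245), its orange tab at (296,240), and the blue box at (336,197). In the top view the unit is at (255,197) and the blue box at (350,208).

```bash
cat > h.py <<'E'
import cv2, numpy as np
def cloud(c):
    h,w=c["range_z"].shape; u,v=np.meshgrid(np.arange(w),np.arange(h))
    p=cv2.undistortPoints(np.stack([u,v],-1).reshape(-1,1,2).astype(np.float64),c["mtx"],c["distortion"]).reshape(h,w,2)
    z=c["range_z"][...,None].astype(float); P=np.concatenate([p*z,z],-1)
    T=c["cam_to_world"]; P=P@T[:3,:3].T+T[:3,3]; P[c["range_z"]==0]=np.nan
    return P
def orange(f):
    s=cv2.cvtColor(f,cv2.COLOR_RGB2HSV); return (s[...,0]>4)&(s[...,0]<16)&(s[...,1]>170)&(s[...,2]>120)
E
python3 - <<'E'
from h import *
for n in("top","scene"):
    c=dict(np.load(n+"0.npz")); P=cloud(c); f=c["frame"]
    reg=(P[...,0]>350)&(P[...,0]<620)&(P[...,1]>100)&(P[...,1]<330)
    tb=reg&(abs(P[...,2])<12); print(n,"table z",np.median(P[...,2][tb]))
    m=reg&(P[...,2]>25)&(P[...,2]<90)
    # largest comp
    k,l,st,_=cv2.connectedComponentsWithStats(m.astype(np.uint8)); 
    for i in range(1,k):
        if st[i,4]<150: continue
        Q=P[l==i]; print(st[i],cv2.minAreaRect(Q[:,:2].astype(np.float32)),np.percentile(Q[:,2],[5,50,95,100]))
    o=orange(f)&(P[...,0]>350)&(P[...,0]<620)&(P[...,1]>-250)&(P[...,1]<330)&(P[...,2]>25)
    k,l,st,ce=cv2.connectedComponentsWithStats(o.astype(np.uint8))
    for i in range(1,k):
        if st[i,4]>4: Q=P[l==i]; print("orange",st[i],Q.mean(0),Q.min(0),Q.max(0))
    x=f[150:250,210:390] if n=="top" else f[160:290,220:390]
    cv2.imwrite(f"pics/{n}crop.png",cv2.resize(x,None,fx=4,fy=4,interpolation=cv2.INTER_CUBIC)[:,:,::-1])
c=dict(np.load("top0.npz"));P=cloud(c)
# height map: obstacles above z 100 in the y range 50..330
for x in range(400,900,25):
    m=(abs(P[...,0]-x)<12)&(P[...,1]>80)&(P[...,1]<320); print(x,np.nanmax(P[...,2][m]).round() if m.any() else None,end="; ")
E
```

```text
top table z 0.35368970687136425
[ 231  164   47   66 2561] ((543.17529296875, 180.10997009277344), (153.5053253173828, 104.69310760498047), 0.25647518038749695) [27.46953104 42.35765457 46.54413509 74.6933414 ]
scene table z -0.031157866317926164
[ 233  215   86   56 2629] ((540.2633056640625, 180.17453002929688), (105.67237091064453, 157.13453674316406), 89.17684173583984) [28.80516345 41.23033416 56.21308329 71.0745202 ]
orange [353 186   4  13  30] [465.45850292 -44.82501601  54.46548726] [463.97080966 -54.36600225  40.50278122] [466.68952908 -33.87530448  67.07685186]
orange [294 234   6  16  38] [486.00803442 181.17296097  57.08517447] [484.03528233 170.89084566  40.37284965] [487.72870463 190.80945023  66.57061173]
400 23.0; 425 5.0; 450 5.0; 475 46.0; 500 73.0; 525 75.0; 550 47.0; 575 47.0; 600 48.0; 625 46.0; 650 70.0; 675 96.0; 700 97.0; 725 299.0; 750 357.0; 775 439.0; 800 413.0; 825 356.0; 850 330.0; 875 None;
```

View pics/scenecrop.png

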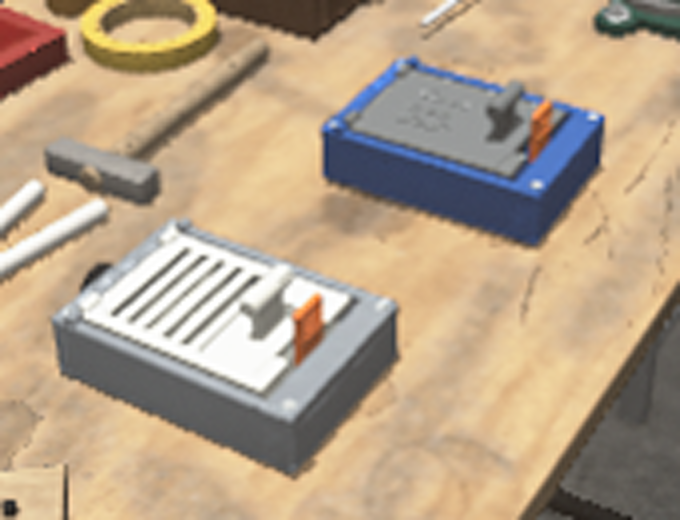

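View pics/topcrop.png

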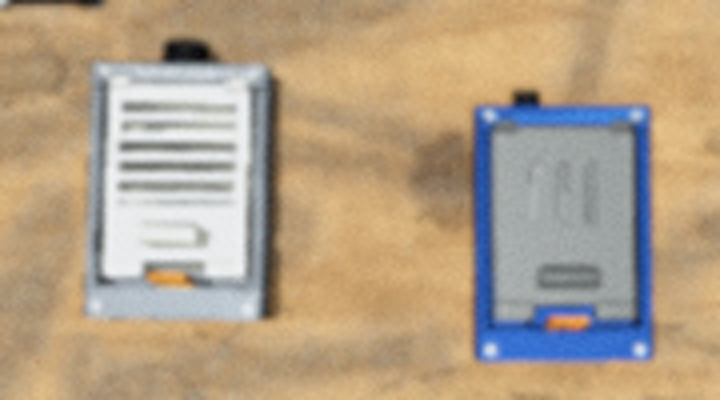

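The crops show the white cover's bar at about (265,300) and its orange tab at about (307,328) in the scene crop. Both lids are shut and the unit is aligned with the world axes: tab face x≈486, y≈181; hinge x≈604; bar x≈514, z≈64.

First I turn the tool to yaw 0 and close the fingers.

Emit:
{"name": "step_arm", "arguments": {"increments": [[[0,0,0.149,0,0,0,1],[0,0,0.149,0,0,0,1],[0,0,0.149,0,0,0,1],[0,0,0.149,0,0,0,1],[0,0,0,0,0,0,1]]], "newtons": 15}}

```text
clock: 0.6
eef_pos: [248.0, -490.9, 404.3]
eef_rot: [-3.141, 0.0, -0.002]
wrist_force: [0.1, -0.3, -0.3]
finger_gap: 57.3
finger_force: 0.0
```

```bash
cat > plan.py <<'E'
# python3 plan.py x y z pitch step_mm : rows from the current pose to the target (yaw 0), shift only + pitch turn
import sys, numpy as np
from scipy.spatial.transform import Rotation as R
from cell import manip
s=manip.read_state(); x,y,z,p,st=map(float,sys.argv[1:6])
A=R.from_euler("xyz",s["eef_rot"]); B=R.from_euler("xyz",[np.pi,p,0])
d=np.array([x,y,z])-s["eef_pos"]
print("t",s["clock"].__round__(2),"pos",s["eef_pos"].round(1),"rot",s["eef_rot"].round(3),"F",s["wrist_force"].round(1),"gap",round(s["finger_gap"],1))
print("turn total /45deg",((A.inv()*B).as_rotvec()/(np.pi/4)).round(3),"shift total /40mm: now-axes",(A.inv().apply(d)/40).round(3),"target-axes",(B.inv().apply(d)/40).round(3),"n",int(np.ceil(np.linalg.norm(d)/st)))
E
python3 plan.py 440 181 404 0 38
```

```text
t 0.6 pos [ 248.  -490.9  404.3] rot [-3.141e+00  0.000e+00 -2.000e-03] F [ 0.1 -0.3 -0.3] gap 57.3
turn total /45deg [-0.001  0.    -0.003] shift total /40mm: now-axes [  4.763 -16.808   0.017] target-axes [ 4.8000e+00 -1.6797e+01  9.0000e-03] n 19
```

Emit:
{"name": "step_arm", "arguments": {"increments": [[[0,0,0,0.24,-0.84,0,1],[0,0,0,0.24,-0.84,0,1],[0,0,0,0.24,-0.84,0,1],[0,0,0,0.24,-0.84,0,1],[0,0,0,0.24,-0.84,0,1]]]}}

```text
clock: 1.1
eef_pos: [296.1, -321.5, 404.5]
eef_rot: [-3.141, 0.0, 0.004]
wrist_force: [0.5, -0.4, 1.0]
finger_gap: 17.4
finger_force: 0.0
```

Emit:
{"name": "step_arm", "arguments": {"increments": [[[0,0,0,0.24,-0.84,0,1],[0,0,0,0.24,-0.84,0,1],[0,0,0,0.24,-0.84,0,1],[0,0,0,0.24,-0.84,0,1],[0,0,0,0.24,-0.84,0,1]]]}}

```text
clock: 1.6
eef_pos: [344.1, -153.5, 404.7]
eef_rot: [3.142, -0.0, 0.004]
wrist_force: [0.5, 0.1, 0.1]
finger_gap: 0.4
finger_force: 0.0
```

Emit:
{"name": "step_arm", "arguments": {"increments": [[[0,0,0,0.24,-0.84,0,1],[0,0,0,0.24,-0.84,0,1],[0,0,0,0.24,-0.84,0,1],[0,0,0,0.24,-0.84,0,1],[0,0,0,0.24,-0.84,0,1]]]}}

```text
clock: 2.1
eef_pos: [392.2, 14.5, 404.7]
eef_rot: [3.142, -0.0, 0.004]
wrist_force: [0.6, -0.4, 0.0]
finger_gap: 0.5
finger_force: 0.0
```

Emit:
{"name": "step_arm", "arguments": {"increments": [[[0,0,0,0.24,-0.84,0,1],[0,0,0,0.24,-0.84,0,1],[0,0,0,0.24,-0.84,0,1],[0,0,0,0.24,-0.84,0,1],[0,0,0,0,0,0,1]]]}}

```text
clock: 2.6
eef_pos: [431.0, 150.1, 404.3]
eef_rot: [-3.141, 0.001, 0.006]
wrist_force: [-0.7, -0.0, -0.3]
finger_gap: 0.3
finger_force: 0.0
```

```bash
python3 plan.py 440 181 253 0 38
```

```text
t 2.6 pos [431.  150.1 404.3] rot [-3.141e+00  1.000e-03  6.000e-03] F [-0.7 -0.  -0.3] gap 0.3
turn total /45deg [-0.     0.001  0.008] shift total /40mm: now-axes [ 0.233 -0.771  3.782] target-axes [ 0.226 -0.773  3.782] n 5
```

Emit:
{"name": "step_arm", "arguments": {"increments": [[[0,0,0.008,0.226,-0.773,0,1],[0,0,0,0,0,0.95,1],[0,0,0,0,0,0.95,1],[0,0,0,0,0,0.95,1],[0,0,0,0,0,0.95,1]]]}}

```text
clock: 3.1
eef_pos: [439.3, 177.7, 251.4]
eef_rot: [3.142, -0.0, -0.004]
wrist_force: [1.2, 1.2, 0.0]
finger_gap: 0.6
finger_force: 0.0
```

Emit:
{"name": "step_arm", "arguments": {"increments": [[[0,0,0,0.25,0,0.05,1],[0,0,0,0.25,0,0,1],[0,0,0,0,0,0,1]]]}}

```text
clock: 3.4
eef_pos: [461.4, 178.1, 252.7]
eef_rot: [-3.141, -0.003, -0.006]
wrist_force: [0.7, -0.0, 0.2]
finger_gap: 0.6
finger_force: 0.0
```

```bash
python3 plan.py 478 181 250 0 38; python3 - <<'E'
from cell import optics
from h import *
c=optics.camera("scene"); cv2.imwrite("pics/press.png",cv2.resize(c["frame"][150:290,200:400],None,fx=4,fy=4,interpolation=cv2.INTER_CUBIC)[:,:,::-1])
E
```

```text
t 3.4 pos [461.4 178.1 252.7] rot [-3.141e+00 -3.000e-03 -6.000e-03] F [ 0.7 -0.   0.2] gap 0.6
turn total /45deg [-0.001 -0.004 -0.008] shift total /40mm: now-axes [ 0.413 -0.076  0.069] target-axes [ 0.414 -0.074  0.068] n 1
```

View pics/press.png

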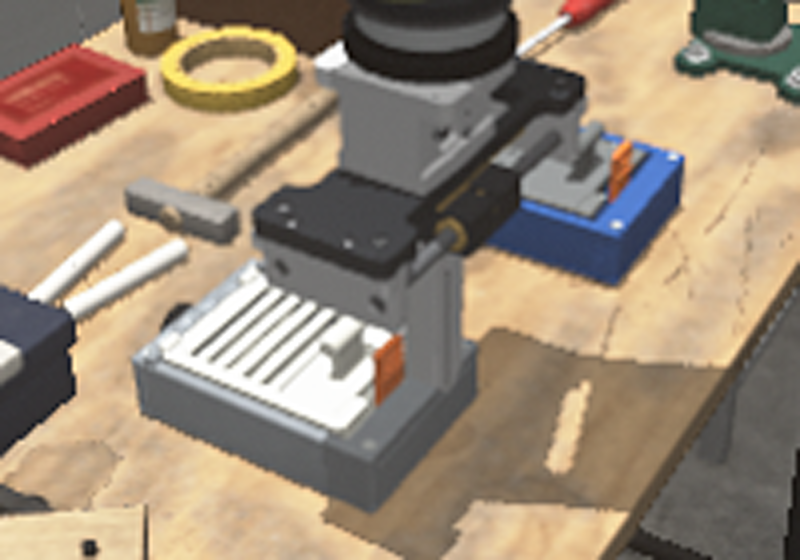

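The closed fingers stand just in front of the orange tab (388,370), and the cover is still shut. I advance in small steps and watch the force.

Emit:
{"name": "step_arm", "arguments": {"increments": [[[0,0,0,0.25,-0.07,0.06,1],[0,0,0,0.05,0,0,1],[0,0,0,0,0,0,1]]]}}

```text
clock: 3.75
eef_pos: [472.0, 181.0, 248.6]
eef_rot: [-3.141, -0.001, -0.006]
wrist_force: [0.8, 0.2, -0.5]
finger_gap: 0.4
finger_force: 0.0
```

Emit:
{"name": "step_arm", "arguments": {"increments": [[[0,0,0,0.1,0,0,1],[0,0,0,0,0,0,1]]]}}

```text
clock: 3.95
eef_pos: [475.9, 180.9, 248.4]
eef_rot: [-3.142, -0.0, -0.007]
wrist_force: [-0.8, -0.0, 0.8]
finger_gap: 0.7
finger_force: 0.0
```

Emit:
{"name": "step_arm", "arguments": {"increments": [[[0,0,0,0.08,0,0,1],[0,0,0,0,0,0,1]]]}}

```text
clock: 4.15
eef_pos: [478.9, 180.9, 248.2]
eef_rot: [3.142, 0.001, -0.007]
wrist_force: [-2.8, 0.5, 2.8]
finger_gap: 0.6
finger_force: 1.4
```

Emit:
{"name": "step_arm", "arguments": {"increments": [[[0,0,0,0.08,0,0,1],[0,0,0,0,0,0,1]]]}}

```text
clock: 4.35
eef_pos: [482.2, 180.9, 248.3]
eef_rot: [-3.142, -0.0, -0.007]
wrist_force: [-2.4, 0.1, 2.7]
finger_gap: 0.1
finger_force: 1.4
```

Emit:
{"name": "step_arm", "arguments": {"increments": [[[0,0,0,0.06,0,0,1],[0,0,0,0,0,0,1]]]}}

```text
clock: 4.55
eef_pos: [484.8, 180.9, 248.7]
eef_rot: [-3.141, -0.001, -0.007]
wrist_force: [-3.8, 0.2, 7.5]
finger_gap: 0.3
finger_force: 5.4
```

```bash
cat > tilt.py <<'E'
from cell import optics
from h import *
c=optics.camera("scene"); P=cloud(c)
o=orange(c["frame"])&(P[...,0]>350)&(P[...,0]<680)&(P[...,1]>100)&(P[...,1]<240)&(P[...,2]>30)
Q=P[o]; print("tab",len(Q),Q.min(0).round(1),Q.max(0).round(1))
E
python3 tilt.py
```

```text
tab 5 [486.4 184.9  47.2] [492.3 188.4  50.2]
```

The upward force suggests the cover has freed and is lifting against the fingertip. I back off.

Emit:
{"name": "step_arm", "arguments": {"increments": [[[0,0,0,-0.2,0,0,1],[0,0,0,-0.5,0,0,1],[0,0,0,-0.5,0,0,1],[0,0,0,0,0,0,1],[0,0,0,0,0,0,1]]]}}

```text
clock: 5.1
eef_pos: [436.9, 181.3, 248.6]
eef_rot: [-3.141, -0.001, -0.006]
wrist_force: [-0.5, 0.3, -1.3]
finger_gap: 0.2
finger_force: 0.0
```

```bash
python3 tilt.py; python3 plan.py 440 181 350 0 38;  python3 - <<'E'
from cell import optics
from h import *
c=optics.camera("scene"); cv2.imwrite("pics/free.png",cv2.resize(c["frame"][150:290,200:400],None,fx=4,fy=4,interpolation=cv2.INTER_CUBIC)[:,:,::-1])
E
```

```text
tab 21 [480.1 179.4  62.7] [489.7 190.9  73.5]
t 5.15 pos [437.2 181.2 248.5] rot [-3.141e+00 -1.000e-03 -7.000e-03] F [ 0.6 -0.3  0.4] gap 0.3
turn total /45deg [-0.    -0.001 -0.008] shift total /40mm: now-axes [ 0.074  0.005 -2.537] target-axes [ 0.071  0.006 -2.537] n 3
```

View pics/free.png

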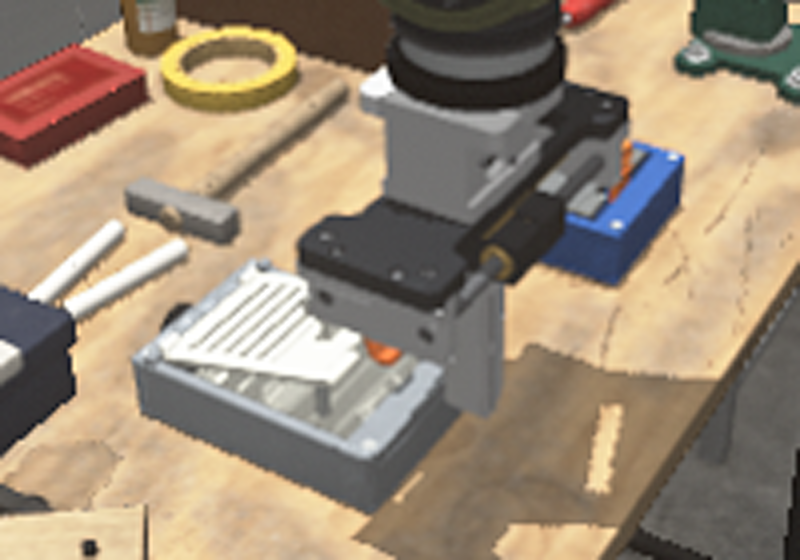

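The cover now stands sprung free at about 0.27 rad (edge at (325,375)), and the blue door is still shut. I go up, open the fingers and tilt 0.2 rad, then measure the bar.

Emit:
{"name": "step_arm", "arguments": {"increments": [[[0,0,0,0,0,-0.9,-1],[0,0,0,0,0,-0.9,-1],[0,0.127,0,0,0,0,-1],[0,0.128,0,0,0,0,-1],[0,0,0,0,0,0,-1]]]}}

```text
clock: 5.7
eef_pos: [436.8, 181.2, 320.5]
eef_rot: [-3.141, -0.203, -0.007]
wrist_force: [-0.2, -0.7, 0.0]
finger_gap: 36.8
finger_force: 0.0
```

```bash
python3 plan.py 472 181 338 -0.2 38;  python3 - <<'E'
from cell import optics
from h import *
for n in ("scene","top"):
    c=optics.camera(n); P=cloud(c); f=c["frame"]
    m=(P[...,0]>480)&(P[...,0]<610)&(abs(P[...,1]-180)<50)&(P[...,2]>36)&(P[...,2]<130)
    Q=P[m]; print(n,len(Q))
    g=m&(f.min(-1)>150)&(P[...,0]>540)&(P[...,0]<595)&(abs(P[...,1]-180)<38)
    if g.sum()>20:
        a=P[g]; k=np.polyfit(a[:,0],a[:,2],1); print("cover slope",np.arctan(-k[0]),"z=42 at x",(42-k[1])/k[0])
        r=P[m]; h=r[:,2]-np.polyval(k,r[:,0]); b=r[(h>14)&(h<40)&(r[:,0]>503)]; print("bar",len(b),b.min(0),b.max(0),b.mean(0))
E
```

```text
t 5.7 pos [436.8 181.2 320.5] rot [-3.141 -0.203 -0.007] F [-0.2 -0.7  0. ] gap 36.8
turn total /45deg [ 0.001 -0.003 -0.008] shift total /40mm: now-axes [ 0.951 -0.002 -0.252] target-axes [ 0.95   0.004 -0.254] n 2
scene 1650
cover slope 0.2522871108169956 z=42 at x 596.5907340427874
bar 108 [514.08086503 162.02354272  77.35694198] [526.68899229 197.15339776  93.65587639] [518.68400973 181.24013262  87.70250468]
top 1787
cover slope 0.27506008409848703 z=42 at x 602.7207545550895
bar 86 [517.66341941 163.12942755  80.37410608] [528.71548862 196.5397742   96.50401338] [523.36723124 179.36326049  91.8974766 ]
```

The measured bar axis is (522, 180, 88), which matches the model. I approach along the tool axis.

Emit:
{"name": "step_arm", "arguments": {"increments": [[[0,0,0.008,0.47,0.015,-0.13,-1],[0,0,0,0.47,0.015,-0.13,-1],[0,0,0,0,0,0,-1],[0,0,0,0,0,0,-1],[0,0,0,0,0,0,-1]]]}}

```text
clock: 6.3
eef_pos: [470.7, 179.6, 337.2]
eef_rot: [-3.141, -0.198, -0.013]
wrist_force: [-0.6, 0.7, -0.5]
finger_gap: 85.0
finger_force: 0.0
```

```bash
python3 plan.py 485.5 180 270 -0.2 38
```

```text
t 6.3 pos [470.7 179.6 337.2] rot [-3.141 -0.198 -0.013] F [-0.6  0.7 -0.5] gap 85.0
turn total /45deg [ 0.002  0.002 -0.016] shift total /40mm: now-axes [ 0.032 -0.013  1.72 ] target-axes [ 0.029 -0.009  1.72 ] n 2
```

Emit:
{"name": "step_arm", "arguments": {"increments": [[[0,0,-0.016,0.03,0,0.6,-0.5],[0,0,0,0,0,0.6,-0.5],[0,0,0,0,0,0.52,-0.5],[0,0,0,0,0,0,0],[0,0,0,0,0,0,1]]], "newtons": 12}}

```text
clock: 6.8
eef_pos: [485.8, 179.6, 271.0]
eef_rot: [3.14, -0.199, -0.0]
wrist_force: [-0.3, -0.3, -0.1]
finger_gap: 57.6
finger_force: 0.0
```

Emit:
{"name": "step_arm", "arguments": {"increments": [[[0,0,0,0,0,0,1],[0,0,0,0,0,0,1],[0,0,0,0,0,0,1],[0,0,0,0,0,0,1]]]}}

```text
clock: 7.2
eef_pos: [486.1, 179.2, 271.4]
eef_rot: [3.14, -0.201, -0.0]
wrist_force: [-2.4, -5.1, 4.6]
finger_gap: 33.8
finger_force: 12.0
```

```bash
python3 plan.py 485.5 180 270 -0.2 38;  python3 - <<'E'
from cell import optics
from h import *
c=optics.camera("scene"); cv2.imwrite("pics/pinch.png",cv2.resize(c["frame"][150:290,200:400],None,fx=4,fy=4,interpolation=cv2.INTER_CUBIC)[:,:,::-1])
E
```

```text
t 7.2 pos [486.1 179.2 271.4] rot [ 3.14  -0.201 -0.   ] F [-2.4 -5.1  4.6] gap 33.8
turn total /45deg [ 0.003 -0.001 -0.   ] shift total /40mm: now-axes [-0.021 -0.02   0.03 ] target-axes [-0.021 -0.02   0.03 ] n 1
```

View pics/pinch.png

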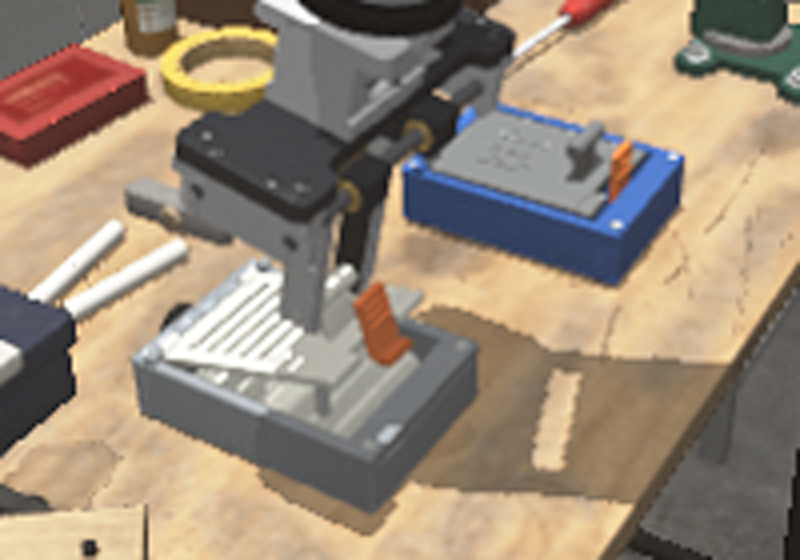

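The bar is pinched at a 33.8 mm gap. The fingers are at (310,300)/(365,250), the tab is clear and the blue door is shut. Next I compute the arc rows with the tool tilt held constant.

```bash
python3 - <<'E'
import numpy as np
th=np.linspace(.27,1.58,21); b=np.c_[-90*np.cos(th)+22*np.sin(th),90*np.sin(th)+22*np.cos(th)]
d=np.diff(b,axis=0)/40; p=.2
tx=d@[np.cos(p),np.sin(p)]; tz=d@[np.sin(p),-np.cos(p)]
for i in range(20): print(th[i+1].round(2),tx[i].round(3),tz[i].round(3),(b[i+1]-b[0]).round(1))
E
```

```text
0.34 0.103 -0.112 [3.1 5.2]
0.4 0.11 -0.105 [ 6.6 10.2]
0.47 0.116 -0.097 [10.4 14.9]
0.53 0.122 -0.09 [14.5 19.4]
0.6 0.128 -0.081 [18.8 23.6]
0.66 0.133 -0.073 [23.5 27.5]
0.73 0.138 -0.064 [28.4 31.1]
0.79 0.141 -0.055 [33.5 34.4]
0.86 0.145 -0.045 [38.8 37.3]
0.92 0.147 -0.036 [44.3 39.9]
0.99 0.149 -0.026 [49.9 42.1]
1.06 0.151 -0.016 [55.7 44. ]
1.12 0.152 -0.006 [61.6 45.4]
1.19 0.152 0.004 [67.6 46.5]
1.25 0.151 0.013 [73.6 47.2]
1.32 0.15 0.023 [79.7 47.4]
1.38 0.148 0.033 [85.7 47.3]
1.45 0.146 0.043 [91.8 46.8]
1.51 0.142 0.052 [97.8 45.9]
1.58 0.139 0.061 [103.7  44.6]
```

Emit:
{"name": "step_arm", "arguments": {"increments": [[[0,0,0,0.103,0,-0.112,1],[0,0,0,0.11,0,-0.105,1],[0,0,0,0.116,0,-0.097,1],[0,0,0,0.122,0,-0.09,1],[0,0,0,0.128,0,-0.081,1]]]}}

```text
clock: 7.75
eef_pos: [505.1, 179.2, 294.7]
eef_rot: [3.14, -0.199, -0.0]
wrist_force: [0.0, -5.6, -2.3]
finger_gap: 33.7
finger_force: 12.0
```

Emit:
{"name": "step_arm", "arguments": {"increments": [[[0,0,0,0.133,0,-0.073,1],[0,0,0,0.138,0,-0.064,1],[0,0,0,0.141,0,-0.055,1],[0,0,0,0.145,0,-0.045,1],[0,0,0,0.147,0,-0.036,1]]]}}

```text
clock: 8.25
eef_pos: [530.6, 179.3, 311.2]
eef_rot: [3.14, -0.2, -0.0]
wrist_force: [-2.1, -5.9, -0.5]
finger_gap: 33.7
finger_force: 12.0
```

Tracking well, with small forces.

Emit:
{"name": "step_arm", "arguments": {"increments": [[[0,0,0,0.149,0,-0.026,1],[0,0,0,0.151,0,-0.016,1],[0,0,0,0.152,0,-0.006,1],[0,0,0,0.152,0,0.004,1],[0,0,0,0.151,0,0.013,1]]]}}

```text
clock: 8.75
eef_pos: [560.1, 179.3, 318.7]
eef_rot: [3.14, -0.201, -0.0]
wrist_force: [-1.7, -4.7, 1.6]
finger_gap: 33.8
finger_force: 12.0
```

Emit:
{"name": "step_arm", "arguments": {"increments": [[[0,0,0,0.15,0,0.023,1],[0,0,0,0.148,0,0.033,1],[0,0,0,0.146,0,0.043,1],[0,0,0,0.142,0,0.052,1],[0,0,0,0.139,0,0.061,1]]]}}

```text
clock: 9.25
eef_pos: [590.4, 179.3, 316.2]
eef_rot: [3.14, -0.202, -0.0]
wrist_force: [0.8, -4.2, 3.1]
finger_gap: 33.5
finger_force: 12.0
```

```bash
python3 - <<'E'
from cell import optics
from h import *
c=optics.camera("scene"); cv2.imwrite("pics/up.png",cv2.resize(c["frame"][130:270,200:400],None,fx=4,fy=4,interpolation=cv2.INTER_CUBIC)[:,:,::-1])
E
```

```text
(no output)
```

View pics/up.png

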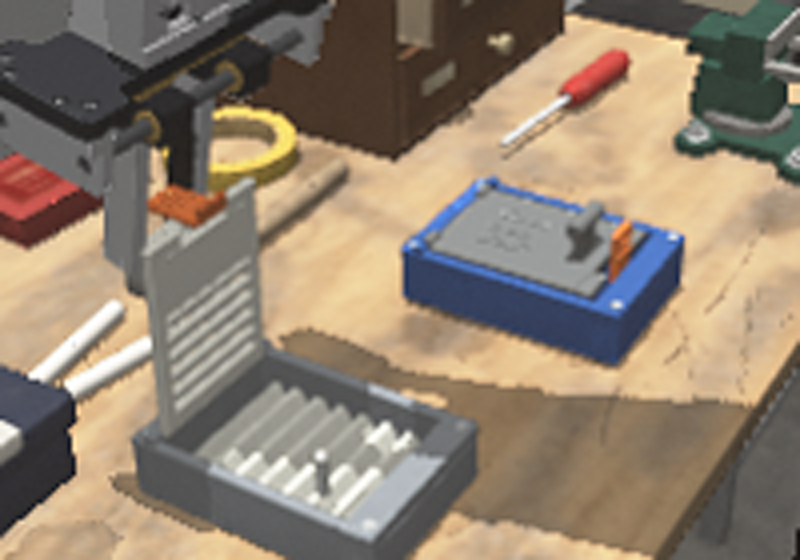

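The cover stands upright (edge at (205,300)), the tab is between the fingers, and the blue door is shut. I let go and retreat along the tool axis.

Emit:
{"name": "step_arm", "arguments": {"increments": [[[0,0,0,0,0,0,-1],[0,0,0,0,0,0,-1],[0,0,0,0,0,0,-1],[0,0,0,0,0,0,-1],[0,0,0,0,0,0,-1]]]}}

```text
clock: 9.8
eef_pos: [589.7, 179.7, 315.3]
eef_rot: [3.14, -0.2, -0.0]
wrist_force: [-0.4, 0.5, 0.2]
finger_gap: 70.3
finger_force: 0.0
```

Emit:
{"name": "step_arm", "arguments": {"increments": [[[0,0,0,0,0,0,-1],[0,0,0,0,0,-0.3,-1],[0,0,0,0,0,-0.5,-1],[0,0,0,0,0,-0.7,-1],[0,0,0,0,0,-0.7,-1]]]}}

```text
clock: 10.3
eef_pos: [571.8, 179.6, 403.3]
eef_rot: [3.14, -0.2, -0.0]
wrist_force: [0.9, -0.8, 0.7]
finger_gap: 93.9
finger_force: 0.0
```

Emit:
{"name": "step_arm", "arguments": {"increments": [[[0,0,0,0,0,-0.7,-1],[0,0,0,0,0,-0.7,-1],[0,0,0,-0.5,0,-0.5,-1],[0,0,0,-0.8,0,0,-1],[0,0,0,0,0,0,-1]]]}}

```text
clock: 10.8
eef_pos: [503.7, 179.8, 466.8]
eef_rot: [3.141, -0.201, 0.001]
wrist_force: [-0.4, 0.1, -0.1]
finger_gap: 94.0
finger_force: 0.0
```

```bash
python3 plan.py 500 180 400 -0.2 38; python3 - <<'E'
from cell import optics
from h import *
c=optics.camera("scene"); P=cloud(c); f=c["frame"]
m=(P[...,0]>560)&(P[...,0]<640)&(abs(P[...,1]-180)<38)&(P[...,2]>60)&(P[...,2]<150)&(f.min(-1)>110)
k=np.polyfit(P[m][:,2],P[m][:,0],1);print(m.sum(),"theta approx",np.pi/2+np.arctan(k[0]))
cv2.imwrite("pics/end.png",f[100:300,150:450,::-1])
E
```

```text
t 10.8 pos [503.7 179.8 466.8] rot [ 3.141e+00 -2.010e-01  1.000e-03] F [-0.4  0.1 -0.1] gap 94.0
turn total /45deg [ 0.001 -0.001  0.001] shift total /40mm: now-axes [-0.423 -0.007  1.618] target-axes [-0.421 -0.005  1.618] n 2
514 theta approx 1.6504509661475277
```

View pics/end.png

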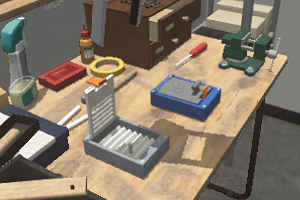

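The cover stands upright by itself at (100,108), the gripper is clear, and the blue door is shut.

```bash
python3 -c "
from cell import workorder; print(workorder.sign_off())"
```

```text
the job is handed in; nothing more can be done
None
```

The job is handed in: I pressed the tab and the cover sprang free, then swung it up to about upright (roughly 1.6 rad), where it stands by itself with the gripper clear and the blue battery door still shut; robot clock about 11 s.

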